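Refit the axle of a tube rotator

ROBOT

A 6-joint arm with a two-finger parallel gripper is mounted at the origin on the work surface. World frame = base frame: x ahead of the robot, y to its left, z up, the work surface at z = 0. Lengths are in m, angles in rad, forces in N, time in s.
With the tool pointing down it reaches from about 0.35 to 0.975 m from the base axis. Payload 4.9 kg.
Tool frame: the origin (TCP) lies midway between the tips of the shut fingers; the grasp point (between the pads) lies 19 mm behind it; z points along the fingers, y is the direction in which the jaws open and shut (so a half turn about z gives the same grasp; the last joint's range is limited). The gripper opens to 85 mm and grips with 20 to 120 N. Pads are 22 mm wide; open, the fingers measure 114 mm over their backs; the gripper's body (76 mm by 85 mm) begins 54 mm behind the grasp point. The pads swing forward as they close: fully open they stand 13 mm farther back than shut.
Start: joints at [1.157, 0.053, 1.613, -0, 1.476, -0.119], TCP at [0.182, 0.598, 0.231] pointing down, gripper open.
Joint ranges: [-3.01, 3.01], [-1.01, 2.22], [0.06, 2.58], [-1.02, 4.17], [0.09, 2.62], [-3.14, 3.14]. Speed limits (rad/s): [2.57, 2.57, 3.14, 3.14, 3.14, 3.14].

INTERFACE

Orientations are given as a rotation vector (axis times angle).
In Python, from station import ctrl gives the robot as it stands.
- The arm moves only by the shell command python3 -m jog 'ROWS' [FORCE]. ROWS is JSON, one flat list of numbers, 7 for each row, row after row: the opening, from 0 (shut) to 1 (fully open), then the shift along the tool's x, y, z in m, then the turn, a rotation vector about the tool's x, y, z in degrees. A call has 1 to 10 rows; each row shifts and turns the commanded pose from where the row before left it, along the tool's axes as they then stand; what a row does not reach is not made up. A row lasts 1/8 s, in which the tool goes at most 62.5 mm and 10.7 degrees, less where a joint would pass 70% of its speed; a pose out of reach is approached as far as the arm can. A call with a gripper value outside its range is refused whole. The fingers move at their own pace and stop on an object; FORCE is the grip in N (left out, the last holds). Time passes only in rows, so rows that do not move let the fingers close. It gives the time, the measured TCP pose, the force and the opening at its end, in the units of the state.
- ctrl.get_obs(): the state, without advancing time (a new reading comes with each control period).
- ctrl.get_image(name): name is "scene" or "top"; returns a dict with "image" (480x640x3 uint8, blue, green, red), "camera_matrix" (3x3 intrinsics, pixels), "dist_coeffs" ([k1, k2, p1, p2, k3] as OpenCV has them; the pictures are not rectified), "rvec" (rotation vector, rad) and "tvec" (3), from world to camera coordinates, as OpenCV has them. Camera axes: x right, y down, z forward; pixel columns grow to the right and rows downward; lengths in m; the calibration is good to about 2 mm. A picture is of the moment at which its call begins. There is no depth.
- ctrl.finish_job(): hands the job in, once; it reports no verdict.
Trained networks look in a picture, given as the dict that the camera call returned (one of the last four; its "shot" number tells which), for a name from the list of things; names that differ only in an ending like _2 or _b are one class to them, and where a whole thing is asked for, a point or a joint stands for the part that bears it (a point fixed in the world has none). Each returns a list of dicts, best first, with "p" (0 to 1); they miss things now and then, are a little off and sometimes report something else, mostly with a low value. They report only what shows in the picture. A call takes as long as a camera call. They do not tell look-alikes from the thing itself.
- ctrl.boxes_of(target, picture): "box" ([centre column, centre row, width, height] in pixels, round what is visible of it).
The state is a dict: "t": time; "q": joint angles; "dq": joint speeds; "effort": joint torques, N m; "tool_pos": TCP position; "tool_rot": TCP orientation; "contact_force": force on the tool from outside, world axes, zero at the start; "wrist_torque": the same for the moment, N m; "opening": finger opening in m.
Only numpy, scipy, OpenCV 4.12 (cv2) and the standard library are available. Lean on these libraries where they do the work, as an engineer would, in place of code of your own. Each camera call takes 0.05 s, during which the arm holds its last target. There are 200 camera calls.

TASK

The tube rotator has been cleaned and its blue drum set back in its cradle. Fetch the steel axle from its teal tray and thread it, blade end first, from the open side through the near bearing, the drum's hub and the far bearing; then turn its knob anticlockwise, pressing lightly, until the blade drops into the hidden drive slot, and push it fully home, its shoulder against the near bearing and the spring plunger down in its groove, then let go. Leave the other things on the bench where they are.

Things in the scene. Friction and masses are not known exactly. Their poses are not given: they have to be found in the camera images.
- axle_middle (a point): the loose axle: steel rod 12 mm thick, 167 mm from shoulder to tip, and behind the shoulder a steel collar (22 mm thick, 6 mm long) and a black knob (24 mm thick, 36 mm long); 0.13 to 0.25 kg. This point is its balance point, on its axis, 60 mm from the shoulder towards the tip. Its y axis runs along the rod, +y towards the knob. It starts level in the tray, axis 40 mm above the bench, knob to the left
- axle_tip (a point): centre of the axle's tip, on the axis, 167 mm from the shoulder; axes as axle_middle. The last 8 mm are a flat drive blade, 3 mm thick (along x) and 10.6 mm tall (along z), upright as the axle lies in the tray. A groove 9 mm wide, 3 mm deep, runs round the rod, its middle 18 mm back from the tip
- axle_shoulder (a point): centre of the axle's shoulder, the collar face that meets the near bearing; on the axis, axes as axle_middle
- axle_knob (a point): centre of the axle's black knob, on the axis, 24 mm behind the shoulder; the place to hold it for turning and the last push. Anticlockwise as seen from the knob end means its top goes to +x, away from the robot; axes as axle_middle
- tray: fixed teal tray, 240 x 70 mm, base 8 mm thick; origin on the bench below the axle's middle as it lies there, y along the axle. The knob is sunk between walls 48 mm high, 3 mm from its sides: no room for fingers. Two notched rests, 44 mm high, 10 mm long, carry the rod 18 and 132 mm from the shoulder; between them it is free to be taken from above. The axle lifts straight out
- near_mouth (a point): centre of the outer mouth of the fixed rotator's near bearing, at its open left (+y) end, 90 mm above the bench. The axle enters along -y of this point's axes; when home, its shoulder is at this point. Bore 13.5 mm, countersunk 1.5 mm, through a pedestal 52 mm wide, 22 mm thick along y, 22 mm high above the bore. A white housing, 158 mm high, stands beyond the far bearing
- far_mouth (a point): centre of the mouth, facing the drum, of the rotator's far bearing, 132 mm along -y from near_mouth and in line; hidden by the drum. Bore 13.5 mm, countersunk 1.5 mm. 28.5 mm deep in it is the drive: a slot 4.6 mm wide for the axle's blade, parked at an unseen angle 30 to 66 degrees anticlockwise of upright, as seen from the knob; out of line, the blade stops on it, the shoulder 6.5 mm short
- hub_mouth (a point): centre of the hub's mouth on the near bearing's side, about 5 mm inside that pedestal. The loose drum (0.17 to 0.35 kg) has blue discs 96 mm across and a hub 100 mm long; bore 14 mm right through, countersunk 3 mm. It lies in a cradle with its bore 3 mm below the bearings' line, so the axle must lift it by 1 to 2 mm on entering. Axes as near_mouth
- drum_centre (a point): centre of the drum, half-way along its bore; axes as near_mouth
- plunger (a joint): spring plunger with a red knob, upright on the far bearing, 17 mm along -y from far_mouth; value: height in m by which it is raised, 0 = down. Its round nose stands in the bore: the axle's end raises it by 0.001 to 0.003 (felt as some 4 to 10 N along the axle); it drops back to 0 into the axle's groove when the shoulder meets the near bearing
- tube_rack: white rack of blue-capped tubes, 75 x 150 mm, 116 mm high, origin under its centre; leave alone
- spray: white bottle with blue cap, 60 mm across, 170 mm high, origin under its centre; leave alone
- tip_box: blue box of pipette tips with a pale lid, 88 x 125 x 58 mm, origin under its centre; leave alone
There are look-alikes about, which are no part of the job. Of the things like the part that bears axle_middle, leave any that is purple or red; of the rest the larger one is meant.

How it is judged:
On the way, in this order (a step that is already met when the one before it is completed fails the run):
1. the axle's tip has passed through the near bearing into the drum's hub (y of axle_tip in the frame of near_mouth between -0.125 and -0.035 m and distance between axle_shoulder and near_mouth below 0.13 m and angle between the y axis of axle_tip and the y axis of near_mouth, either way round below 0.12 rad and z of axle_tip in the frame of near_mouth between -0.009 and 0.009 m and x of axle_tip in the frame of near_mouth between -0.008 and 0.008 m), for 0.1 s.
2. the axle's tip is in the far bearing (y of axle_tip in the frame of far_mouth below -0.006 m and z of axle_tip in the frame of far_mouth between -0.003 and 0.003 m and x of axle_tip in the frame of far_mouth between -0.003 and 0.003 m), for 0.1 s.
At the end, for the whole second after the job is handed in: Axle home: shoulder within 2.5 mm of the near mouth, tip in the far bearing, line within 0.02 rad; plunger down (below 1 mm) in the groove; drum in its place, carried by the axle (centre at most 2.7 mm below the bearings' line); rack, bottle and tip box within 20 mm of their starts (distance between axle_shoulder and near_mouth below 0.0025 m and y of axle_tip in the frame of far_mouth below -0.026 m and angle between the y axis of axle_tip and the y axis of near_mouth, either way round below 0.02 rad and value of joint plunger below 0.001 m and distance between drum_centre and near_mouth below 0.086 m and z of drum_centre in the frame of near_mouth above -0.0027 m and horizontal distance between drum_centre and far_mouth below 0.064 m and distance of each of tube_rack, spray, tip_box from where it was at the start of the episode below 0.02 m); the robot touches nothing.
It fails at once if the tube rack, the bottle or the tip box is pushed away or knocked over (distance of any of tube_rack, spray, tip_box from where it was at the start of the episode above 0.03 m or angle between any of tube_rack, spray's own z axis and vertical above 0.5 rad).
It also fails if it takes over 72 s, if anything falls off the work surface, if the arm or the gripper's body presses on something with over 40 N, if the wrist force passes 120 N, or if a joint passes its speed limit or range.

## Working session

There is one attempt and no reset: what is moved stays moved. The work goes in short steps, Python scripts to look and compute and a shell command to move; the robot and the scene stay as the last step left them, time stands still between calls to the robot, and variables do not carry over. Pictures are saved under pics/ and viewed, about 8 in all and at most 12, crops included, and the job is handed in when it is done.

```bash
mkdir -p pics; cat > h.py <<'E'
import numpy as np, cv2
from station import ctrl
def ray(P,uv):
    K=np.array(P["camera_matrix"]);d=np.array(P["dist_coeffs"])
    n=cv2.undistortPoints(np.array([[uv]],float),K,d)[0,0]
    R=cv2.Rodrigues(np.array(P["rvec"],float))[0];t=np.array(P["tvec"],float).ravel()
    return -R.T@t, R.T@np.array([n[0],n[1],1.])
def onz(P,uv,z):
    c,v=ray(P,uv); return c+v*(z-c[2])/v[2]
def proj(P,X):
    return cv2.projectPoints(np.array(X,float).reshape(-1,1,3),np.array(P["rvec"],float),np.array(P["tvec"],float),np.array(P["camera_matrix"]),np.array(P["dist_coeffs"]))[0].reshape(-1,2)
def tri(P1,a,P2,b):
    c1,v1=ray(P1,a);c2,v2=ray(P2,b)
    s=np.linalg.lstsq(np.c_[v1,-v2],c2-c1,rcond=None)[0]
    return (c1+s[0]*v1+c2+s[1]*v2)/2, np.linalg.norm(c1+s[0]*v1-c2-s[1]*v2)
E
python3 - <<'E'
from h import *
np.set_printoptions(precision=3,suppress=True)
for n in ["top","scene"]:
    P=ctrl.get_image(n); cv2.imwrite(f"pics/{n}0.png",P["image"])
    print(n, ray(P,(320,240)))
    for t in ["axle_middle","tray","drum_centre","plunger","tube_rack","spray","tip_box"]:
        print(t,[(np.round(b["box"],1).tolist(),round(b["p"],2)) for b in ctrl.boxes_of(t,P)][:4])
print(ctrl.get_obs())
E
```

```text
top (array([0.383, 0.045, 1.253]), array([ 0.155, -0.006, -0.988]))
axle_middle [([228.7, 279.8, 88.8, 23.9], 0.97), ([123.0, 327.4, 12.1, 89.1], 0.84), ([209.1, 156.2, 22.5, 59.5], 0.7), ([417.4, 260.6, 133.7, 87.2], 0.66)]
tray [([232.4, 282.5, 108.8, 43.4], 0.69)]
drum_centre [([397.4, 252.4, 54.9, 50.7], 0.87)]
plunger [([434.6, 254.8, 9.9, 4.1], 0.51)]
tube_rack [([167.2, 223.7, 71.6, 42.5], 0.97)]
spray [([519.6, 329.8, 47.8, 28.9], 0.62)]
tip_box [([300.1, 165.5, 57.9, 43.4], 0.59)]
scene (array([ 1.023, -0.816,  1.354]), array([-0.278,  0.543, -0.792]))
axle_middle [([316.6, 195.0, 40.6, 50.4], 0.77), ([423.9, 224.6, 43.9, 27.0], 0.67), ([323.1, 141.7, 56.5, 15.3], 0.66), ([277.8, 175.8, 37.3, 8.7], 0.49)]
tray [([315.6, 198.2, 59.1, 63.4], 0.81)]
drum_centre [([274.4, 286.9, 50.7, 53.4], 0.88)]
plunger []
tube_rack [([379.0, 171.9, 40.6, 60.5], 0.69)]
spray [([163.4, 347.2, 38.2, 49.7], 0.72)]
tip_box [([384.4, 266.1, 50.1, 54.7], 0.73)]
{'t': 0.8, 'q': array([ 1.157,  0.053,  1.613,  0.   ,  1.476, -0.119]), 'dq': array([-0.   ,  0.   ,  0.001, -0.   , -0.002, -0.001]), 'effort': array([ -0.   , -39.362, -37.045,  -0.   ,   0.   ,   0.   ]), 'tool_pos': array([0.182, 0.598, 0.231]), 'tool_rot': array([0.461, 3.108, 0.   ]), 'contact_force': array([ 0.852, -0.223,  0.072]), 'wrist_torque': array([-0.028,  0.02 , -0.037]), 'opening': 0.08559907673740898}
```

```bash
python3 - <<'E'
import cv2,numpy as np
a=cv2.imread("pics/top0.png");b=cv2.imread("pics/scene0.png")
cv2.imwrite("pics/topc.png",cv2.resize(a[130:390,90:490],(800,520),interpolation=cv2.INTER_CUBIC))
cv2.imwrite("pics/scc.png",cv2.resize(b[120:370,130:470],None,fx=2.3,fy=2.3,interpolation=cv2.INTER_CUBIC))
E
```

```text
(no output)
```

View pics/topc.png

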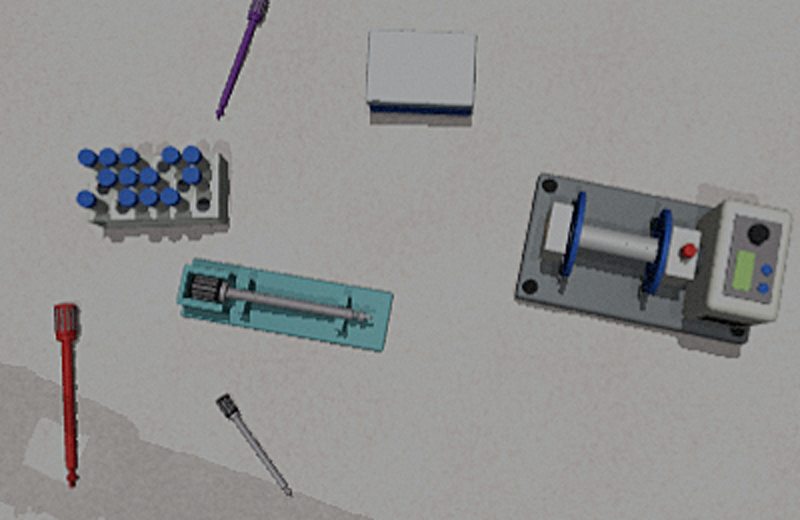

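View pics/scc.png

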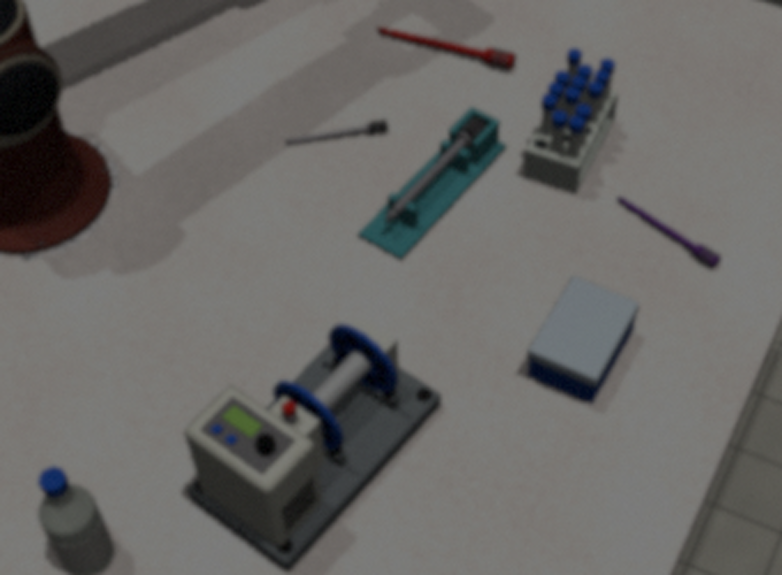

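Candidates for the axle, in top full-picture pixels:
- Teal tray axle at (229,280), grey and large.
- Loose small grey axle at (217,352).
- Red axle at (123,327).
- Purple axle at (209,156).

I choose the one in the tray. The rotator is at about (400,252), with its near pedestal on the left at (370,243) and the red plunger at (434,255). Next are close crops with pixel ticks.

```bash
python3 - <<'E'
import cv2,numpy as np
a=cv2.imread("pics/top0.png")
def tile(x0,y0,w,h,f):
    c=cv2.resize(np.clip(a[y0:y0+h,x0:x0+w].astype(float)*1.6,0,255).astype(np.uint8),None,fx=f,fy=f,interpolation=cv2.INTER_CUBIC)
    for x in range((x0+9)//10*10,x0+w,10):
        cv2.line(c,(int((x-x0+.5)*f),0),(int((x-x0+.5)*f),6),(0,0,255),1); cv2.putText(c,str(x),(int((x-x0)*f),16),0,.35,(0,0,255),1)
    for y in range((y0+9)//10*10,y0+h,10):
        cv2.line(c,(0,int((y-y0+.5)*f)),(6,int((y-y0+.5)*f)),(0,0,255),1); cv2.putText(c,str(y),(8,int((y-y0+.5)*f)),0,.35,(0,0,255),1)
    return c
t1=tile(176,255,114,52,7); t2=tile(345,215,114,33+0,7)
cv2.imwrite("pics/axle.png",t1); cv2.imwrite("pics/rot.png",tile(344,214,114,85,7))
E
```

```text
(no output)
```

View pics/axle.png

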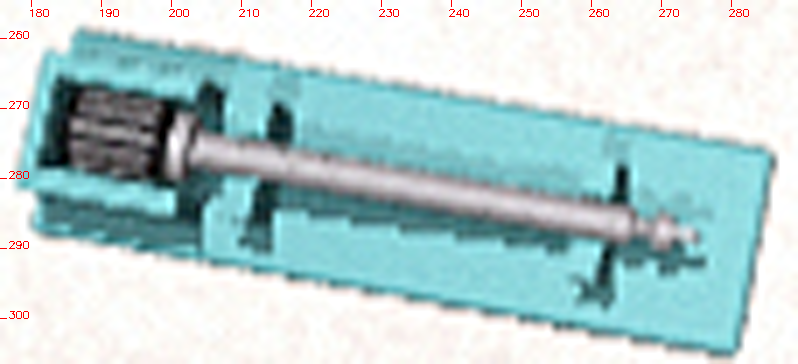

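View pics/rot.png

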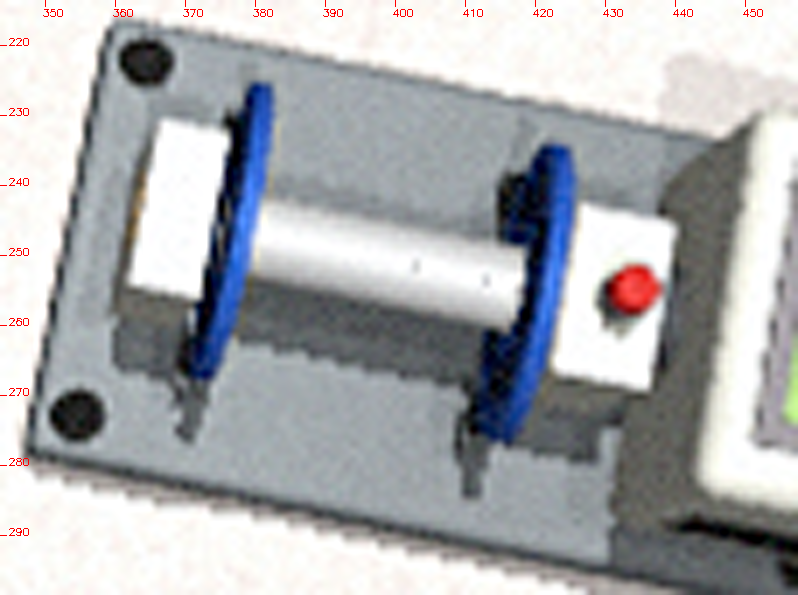

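```bash
python3 - <<'E'
from h import *
np.set_printoptions(precision=4,suppress=True)
P=ctrl.get_image("top")
A=lambda u,v:(176+u/7-.5,255+v/7-.5); B=lambda u,v:(344+u/7-.5,214+v/7-.5)
sh=onz(P,A(190,146),.04);tp=onz(P,A(700,238),.04);r1=onz(P,A(240,154),.04);r2=onz(P,A(600,220),.04)
d=lambda a,b:np.degrees(np.arctan2(*(b-a)[:2]))   # angle atan2(dx,dy)
print("sh",sh,"tip",tp,np.linalg.norm(tp-sh),d(tp,sh),"rod",r1,r2,d(r2,r1))
c=[onz(P,B(*p),.112) for p in [(158,118),(130,285),(232,130),(205,298),(583,203),(680,222),(652,390),(552,370)]]
nm=(c[0]+c[1])/2; fp=(c[4]+c[7])/2; fe=(c[5]+c[6])/2
print("near outer",nm,"w",np.linalg.norm(c[0]-c[1]),"near inner",(c[2]+c[3])/2,"far",fp,fe,"w",np.linalg.norm(c[4]-c[7]))
print("axis dirs",d(fe,nm),d(fp,nm), "edge normals",d(c[1],c[0]),d(c[6],c[5]),d(c[7],c[4]))
h1=onz(P,B(265,239),.087);h2=onz(P,B(520,283),.087);print("hub",h1,h2,d(h2,h1))
print("red",onz(P,B(634,290),.14), onz(P,B(634,290),.13))
E
```

```text
sh [0.4878 0.3033 0.04  ] tip [0.4606 0.1369 0.04  ] 0.16858291528879452 9.259346304087886 rod [0.4854 0.2869 0.04  ] [0.4659 0.1694 0.04  ] 9.41806262518278
near outer [ 0.5583 -0.0568  0.112 ] w 0.052880708330530775 near inner [ 0.5548 -0.0798  0.112 ] far [ 0.5338 -0.1871  0.112 ] [ 0.5282 -0.2173  0.112 ] w 0.052924883752718255
axis dirs 10.617432996374234 10.64656732388802 edge normals 99.39324802338926 100.67084658630844 101.45680553682358
hub [ 0.5507 -0.0971  0.087 ] [ 0.5379 -0.1772  0.087 ] 9.059813473510868
red [ 0.5293 -0.2013  0.14  ] [ 0.5306 -0.2035  0.13  ]
```

```bash
python3 -m jog '[1,-0.0383,-0.0234,0,0,0,0, 1,-0.0383,-0.0234,0,0,0,0, 1,-0.0383,-0.0234,0,0,0,0, 1,-0.0383,-0.0234,0,0,0,0, 1,-0.0383,-0.0234,0,0,0,0, 1,-0.0383,-0.0234,0,0,0,0, 1,-0.0383,-0.0234,0,0,0,0, 1,-0.0383,-0.0234,0,0,0,0, 1,-0.0383,-0.0234,0,0,0,0, 1,-0.0383,-0.0234,0,0,0,0]'
python3 -m jog '[0.6,0,0,0.01,0,0,10.3, 0.6,0,0,0.01,0,0,10.3, 0.6,0,0,0.01,0,0,10.3, 0.6,0,0,0.01,0,0,10.3, 0.6,0,0,0.01,0,0,10.3, 0.6,0,0,0.01,0,0,10.3, 0.6,0,0,0.01,0,0,10.3, 0.6,0,0,0.01,0,0,10.4,0.6,0,0,0,0,0,0]'
python3 - <<'E'
from h import *
np.set_printoptions(precision=4,suppress=True)
o=ctrl.get_obs();R=cv2.Rodrigues(o["tool_rot"])[0];print(o["t"],o["tool_pos"],R,o["q"])
for tg in [(0.4813,0.263,0.021)]: print(R.T@(np.array(tg)-o["tool_pos"]))
print(np.degrees(np.arctan2(R[0,0],R[1,0])))
E
```

```text
t: 2.1
tool_pos: [0.481, 0.2616, 0.2315]
tool_rot: [0.461, 3.107, 0.001]
contact_force: [0.4, 0.6, 0.2]
opening: 0.0852
t: 3.22
tool_pos: [0.4795, 0.2626, 0.1504]
tool_rot: [-2.393, -2.034, 0.003]
contact_force: [-0.1, 0.2, -0.1]
opening: 0.0512
3.225 [0.4795 0.2626 0.1504] [[ 0.1611  0.9869 -0.0018]
 [ 0.9869 -0.1611 -0.0007]
 [-0.001  -0.0017 -1.    ]] [ 0.3649 -0.0689  1.8719  0.      1.3405  0.5267]
[0.0008 0.002  0.1294]
9.26904138065901
```

```bash
python3 -m jog '[0.6,0.0008,0.002,0.03,0,0,0, 0.6,0,0,0.03,0,0,0, 0.6,0,0,0.03,0,0,0, 0.6,0,0,0.025,0,0,0, 0.6,0,0,0.0144,0,0,0, 0.6,0,0,0,0,0,0]'
python3 -m jog '[0,0,0,0,0,0,0, 0,0,0,0,0,0,0, 0,0,0,0,0,0,0, 0,0,0,0,0,0,0, 0,0,0,0,0,0,0,0,0,0,0,0,0,0,0,0,0,0,0,0,0]' 80
```

```text
t: 3.98
tool_pos: [0.4817, 0.2631, 0.0213]
tool_rot: [-2.394, -2.033, 0.003]
contact_force: [0.3, -0.1, 0.3]
opening: 0.0515
t: 4.85
tool_pos: [0.4833, 0.2637, 0.0233]
tool_rot: [2.395, 2.032, 0.004]
contact_force: [0.8, -0.6, 6.0]
opening: 0.0089
```

```bash
python3 -m jog '[0,0,0,-0.02,0,0,0, 0,0,0,-0.03,0,0,0, 0,0,0,-0.03,0,0,0, 0,0,0,-0.03,0,0,0, 0,0,0,0,0,0,0, 0,0,0,0,0,0,0]'
python3 - <<'E'
from h import *
for n in ["top","scene"]:
    P=ctrl.get_image(n); cv2.imwrite(f"pics/{n}1.png",P["image"])
    X=ctrl.get_obs()["tool_pos"]; u,v=proj(P,X)[0].astype(int)
    c=P["image"][max(0,v-60):v+60,max(0,u-80):u+80]
    cv2.imwrite(f"pics/{n}1c.png",cv2.resize(np.clip(c*1.6,0,255).astype(np.uint8),None,fx=5,fy=5,interpolation=cv2.INTER_CUBIC)[:600,:800])
    print(n,max(0,u-80),max(0,v-60))
a=[cv2.resize(cv2.imread(f"pics/{n}1c.png"),(560,420)) for n in ("top","scene")]
E
```

```text
t: 5.6
tool_pos: [0.4813, 0.263, 0.1307]
tool_rot: [-2.395, -2.032, 0.003]
contact_force: [-0.2, -0.2, -2.2]
opening: 0.0095
top 132 215
scene 242 107
```

View pics/scene1c.png

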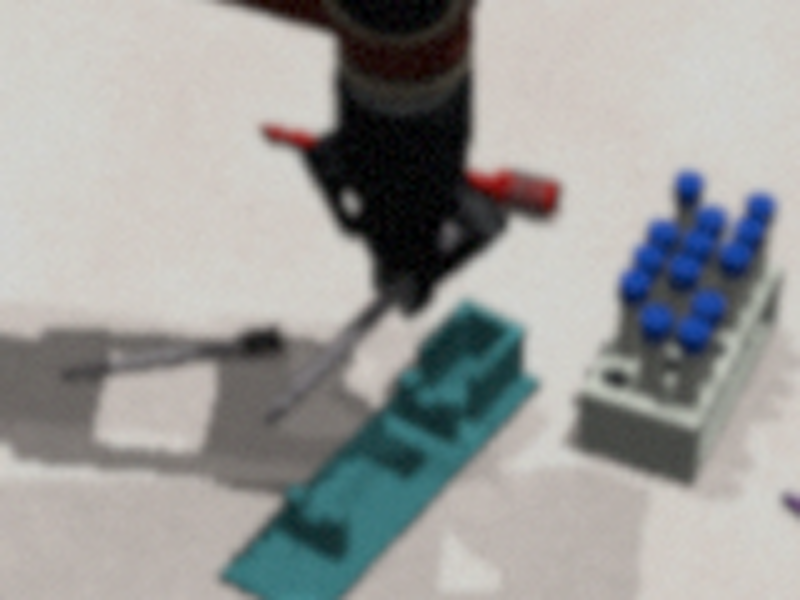

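View pics/top1c.png

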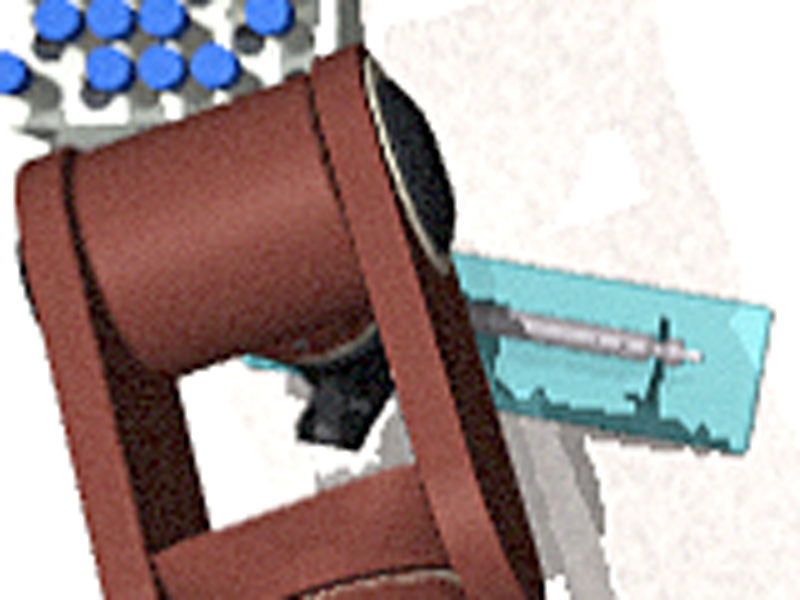

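```bash
python3 - <<'E'
from h import *
np.set_printoptions(precision=4,suppress=True)
P=ctrl.get_image("top");S=ctrl.get_image("scene")
o=ctrl.get_obs();R=cv2.Rodrigues(o["tool_rot"])[0];T=o["tool_pos"]
X,e=tri(P,(271.6,285.6),S,(295.9,190.1));print(X,e,"in tool",R.T@(X-T))
print(onz(P,(271.6,285.6),.147),o["contact_force"],o["wrist_torque"])
# expected level
for dz in(-.02,-.01,0,.01): 
    E=T+R@np.array([-.127,0,-.0168])+[0,0,dz]; print(dz,proj(P,E),proj(S,E))
E
```

```text
[0.461  0.1381 0.144 ] 0.0028391011983902657 in tool [-0.1264  0.0004 -0.0137]
[0.4596 0.137  0.147 ] [ 0.0238  0.5744 -2.3875] [ 0.0299  0.0106 -0.0009]
-0.02 [[272.113  285.8785]] [[295.3595 194.3892]]
-0.01 [[271.7271 285.5415]] [[295.2234 191.9608]]
0 [[271.3342 285.1985]] [[295.0861 189.5095]]
0.01 [[270.9344 284.8493]] [[294.9475 187.0348]]
```

```bash
python3 -m jog '[0,-0.026,0.0217,0,0,0,0.2, 0,-0.026,0.0217,0,0,0,0.2, 0,-0.026,0.0217,0,0,0,0.2, 0,-0.026,0.0217,0,0,0,0.2, 0,-0.026,0.0217,0,0,0,0.2, 0,-0.026,0.0217,0,0,0,0.1, 0,0,0,0.03,0,0,0, 0,0,0,0.0275,0,0,0, 0,0,0,0,0,0,0, 0,0,0,0,0,0,0]'
python3 - <<'E'
from h import *
np.set_printoptions(precision=4,suppress=True)
P=ctrl.get_image("top");S=ctrl.get_image("scene")
o=ctrl.get_obs();R=cv2.Rodrigues(o["tool_rot"])[0];T=o["tool_pos"]
tip=T+R@[-.127,0,-.0168];print(tip,np.degrees(np.arctan2(R[0,0],R[1,0])),o["q"],proj(P,tip),proj(S,tip))
f=lambda I,p,w,h,k:cv2.resize(np.clip(I["image"][int(p[1])-h:int(p[1])+h,int(p[0])-w:int(p[0])+w]*1.6,0,255).astype(np.uint8),None,fx=k,fy=k,interpolation=cv2.INTER_CUBIC)
a=f(P,proj(P,tip)[0],28,35,8);b=f(S,proj(S,tip)[0],22,35,8)
print(a.shape,b.shape)
cv2.imwrite("pics/pre.png",np.hstack([a,b]))
E
```

```text
t: 7.05
tool_pos: [0.584, 0.0873, 0.0749]
tool_rot: [2.415, 2.009, 0.001]
contact_force: [-1.1, 0.2, -0.8]
opening: 0.009
[ 0.5616 -0.0375  0.0928] 10.476036850772035 [ 0.0226  0.1166  1.817  -0.      1.2052  0.2054] [[354.4857 241.9501]] [[298.409  260.8459]]
(560, 448, 3) (560, 352, 3)
```

View pics/pre.png

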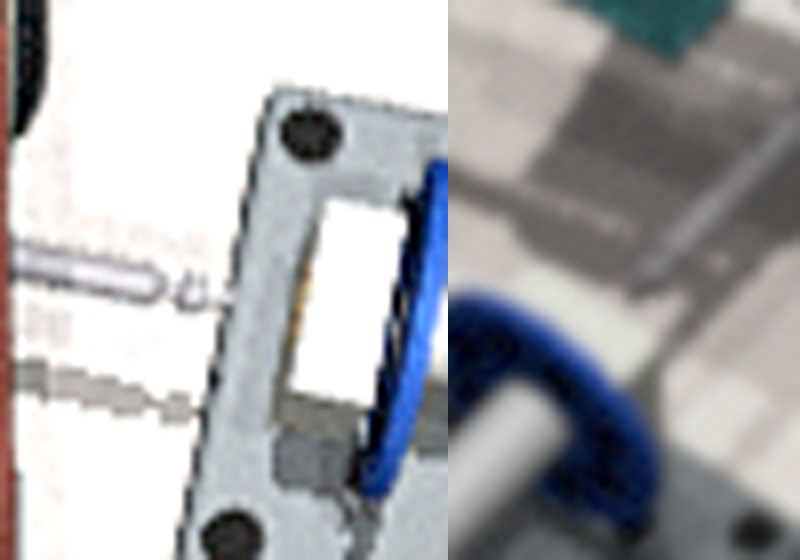

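```bash
python3 - <<'E'
from h import *
np.set_printoptions(precision=2,suppress=True)
P=ctrl.get_image("top");g=P["image"].astype(int)
nm=np.array([.5583,-.0568,.09]);h=np.radians(10.6);a=np.array([np.sin(h),np.cos(h),0])
for s in(0,.02,.03,.04,.05): print(s,proj(P,nm+s*a))
o=ctrl.get_obs();R=cv2.Rodrigues(o["tool_rot"])[0];T=o["tool_pos"]
for s in (.127,.107,.097,.087): print("cmd",proj(P,T+R@[-s,0,-.0168]))
for c in range(327,356,2): print(c,g[232:248,c].sum(1)//3)
E
```

```text
0 [[363.19 243.76]]
0.02 [[354.25 241.98]]
0.03 [[349.78 241.08]]
0.04 [[345.32 240.19]]
0.05 [[340.86 239.3 ]]
cmd [[354.49 241.94]]
cmd [[345.53 240.17]]
cmd [[341.06 239.29]]
cmd [[336.59 238.4 ]]
327 [142 143 134  93  72  82  81  59  59  91 109 109 103 104 102 104]
329 [154 154 161 141 103 131 135 100  72 126 162 152 143 145 143 140]
331 [159 158 157 142 110 123 134 106  74 124 162 158 153 144 145 143]
333 [153 154 154 146 114 109 133 130  89 106 151 166 153 146 143 148]
335 [155 155 155 155 138 111 144 155 131  92 147 183 174 161 166 169]
337 [159 155 156 163 157 123 121 151 140 102 117 162 172 162 166 165]
339 [164 155 154 156 155 140 117 146 150 117  98 151 180 168 161 165]
341 [167 156 155 157 161 141 110 139 152 135  86 139 181 174 166 159]
343 [172 161 149 152 155 148 126 120 148 148 111 119 165 174 167 166]
345 [175 166 150 158 155 159 149 120 120 121  93 122 164 176 169 160]
347 [173 173 163 150 148 164 175 183 162 110  89 141 179 178 173 173]
349 [174 173 167 154 149 156 158 152 114 105 127 107  94 146 173 173]
351 [171 173 168 157 152 151 167 156 115 130 133 120 136 169 179 176]
353 [171 172 171 179 171 157 155 165 174 166 151 107  96 124  86  53]
355 [162 167 152 113  79  64  62  44  66  93 131 124  97 113 112 118]
```

```bash
python3 -m jog '[0,0,0.0016,0.0008,0,0,0, 0,0,0,0,0,0,0, 0,0,0,0,0,0,0]'; python3 -m jog '[0,-0.006,0,0,0,0,0, 0,-0.006,0,0,0,0,0, 0,-0.003,0,0,0,0,0, 0,-0.002,0,0,0,0,0, 0,-0.002,0,0,0,0,0, 0,-0.002,0,0,0,0,0,0,0,0,0,0,0,0]'
```

```text
t: 7.58
tool_pos: [0.5853, 0.087, 0.0738]
tool_rot: [2.415, 2.009, 0.0]
contact_force: [-0.6, 0.7, -2.2]
opening: 0.0094
t: 8.45
tool_pos: [0.5814, 0.0662, 0.0736]
tool_rot: [2.415, 2.009, 0.0]
contact_force: [0.2, 0.2, -2.0]
opening: 0.0093
```

```bash
python3 -m jog '[0,-0.002,0,0,0,0,0, 0,-0.002,0,0,0,0,0, 0,-0.002,0,0,0,0,0, 0,-0.002,0,0,0,0,0,0,0,0,0,0,0,0]'; python3 -m jog '[0,-0.002,0,0,0,0,0, 0,-0.002,0,0,0,0,0, 0,-0.002,0,0,0,0,0, 0,-0.002,0,0,0,0,0,0,0,0,0,0,0,0]'
```

```text
t: 9.07
tool_pos: [0.5803, 0.0582, 0.0739]
tool_rot: [2.414, 2.009, 0.001]
contact_force: [1.2, -0.1, -1.7]
opening: 0.0091
t: 9.7
tool_pos: [0.5785, 0.0503, 0.0737]
tool_rot: [2.415, 2.009, -0.0]
contact_force: [1.4, -0.3, -1.4]
opening: 0.0093
```

```bash
python3 -m jog '[0,-0.003,0,0,0,0,0, 0,-0.003,0,0,0,0,0, 0,-0.003,0,0,0,0,0, 0,-0.003,0,0,0,0,0,0,0,0,0,0,0,0]'; python3 -m jog '[0,-0.003,0,0,0,0,0, 0,-0.003,0,0,0,0,0, 0,-0.003,0,0,0,0,0, 0,-0.003,0,0,0,0,0,0,0,0,0,0,0,0]'
```

```text
t: 10.32
tool_pos: [0.5764, 0.0385, 0.0737]
tool_rot: [2.415, 2.009, -0.0]
contact_force: [3.1, -0.5, -1.6]
opening: 0.0091
t: 10.95
tool_pos: [0.5742, 0.0264, 0.0737]
tool_rot: [2.415, 2.008, -0.001]
contact_force: [3.7, -0.6, -1.9]
opening: 0.0091
```

```bash
python3 -m jog '[0,-0.003,0.0006,0,0,0,0, 0,-0.003,0,0,0,0,0, 0,-0.003,0,0,0,0,0, 0,-0.003,0,0,0,0,0,0,0,0,0,0,0,0]'; python3 -c "
from h import *
o=ctrl.get_obs();print(o['contact_force'],o['wrist_torque'])"; python3 -m jog '[0,-0.003,0.0006,0,0,0,0, 0,-0.003,0,0,0,0,0, 0,-0.003,0,0,0,0,0, 0,-0.003,0,0,0,0,0,0,0,0,0,0,0,0]';  python3 -c "
from h import *
o=ctrl.get_obs();print(o['contact_force'],o['wrist_torque'])"
```

```text
t: 11.58
tool_pos: [0.5724, 0.0145, 0.0736]
tool_rot: [2.415, 2.008, -0.001]
contact_force: [1.6, -1.6, -2.1]
opening: 0.0093
[ 1.64983289 -1.57685786 -2.09301851] [-0.10711339 -0.31129379  0.17304929]
t: 12.2
tool_pos: [0.5707, 0.0027, 0.0735]
tool_rot: [2.415, 2.009, -0.001]
contact_force: [1.0, -0.6, -2.0]
opening: 0.0093
[ 0.97421375 -0.60451512 -2.02398412] [-0.06275023 -0.13843512  0.05372208]
```

```bash
python3 -m jog '[0,-0.004,0.0002,0,0,0,0, 0,-0.004,0,0,0,0,0, 0,-0.004,0,0,0,0,0, 0,-0.004,0,0,0,0,0, 0,-0.004,0,0,0,0,0,0,0,0,0,0,0,0]';  python3 -m jog '[0,-0.004,0.0002,0,0,0,0, 0,-0.004,0,0,0,0,0, 0,-0.004,0,0,0,0,0, 0,-0.004,0,0,0,0,0, 0,-0.003,0,0,0,0,0,0,0,0,0,0,0,0]';python3 -c "
from h import *
o=ctrl.get_obs();print(o['contact_force'],o['wrist_torque'])"
```

```text
t: 12.95
tool_pos: [0.5673, -0.0171, 0.0735]
tool_rot: [2.415, 2.008, -0.001]
contact_force: [0.5, -0.7, -2.1]
opening: 0.0093
t: 13.7
tool_pos: [0.564, -0.0357, 0.0735]
tool_rot: [2.415, 2.009, -0.001]
contact_force: [-0.3, -0.5, -3.5]
opening: 0.0095
[-0.26690112 -0.47284842 -3.53957954] [ 0.02541417 -0.07456375  0.03590773]
```

```bash
python3 -m jog '[0.6,0,0,0,0,0,0, 0.6,0,0,0,0,0,0, 0.6,0,0,0,0,0,0, 0.6,0.02,0,0,0,0,0, 0.6,0.022,0,0,0,0,0, 0.6,0.022,0,0,0,0,0, 0.6,0,0,0,0,0,0]'; python3 -m jog '[0.6,0,0.0029,-0.0002,-10,0,0, 0.6,0,0.0029,-0.0002,-10,0,0, 0.6,0,0.0029,-0.0002,-10,0,0, 0.6,0,0,0,0,0,0, 0.6,0,0,0,0,0,0]'
python3 - <<'E'
from h import *
np.set_printoptions(precision=4,suppress=True)
P=ctrl.get_image("top");S=ctrl.get_image("scene")
o=ctrl.get_obs();R=cv2.Rodrigues(o["tool_rot"])[0];T=o["tool_pos"]
g=T+R@[0,0,-.0167];print(g,o["q"],o["contact_force"])
f=lambda I,p,w,h,k:cv2.resize(np.clip(I["image"][int(p[1])-h:int(p[1])+h,int(p[0])-w:int(p[0])+w]*1.6,0,255).astype(np.uint8),None,fx=k,fy=k,interpolation=cv2.INTER_CUBIC)
p=proj(P,g)[0];s=proj(S,g)[0];print(p,s)
cv2.imwrite("pics/knob.png",np.hstack([f(P,p+[20,0],50,50,4),f(S,s+[-10,20],50,50,4)]))
E
```

```text
t: 14.58
tool_pos: [0.576, 0.0298, 0.0737]
tool_rot: [-2.412, -2.012, -0.0]
contact_force: [-0.4, 0.2, -0.3]
opening: 0.0513
t: 15.2
tool_pos: [0.5853, 0.026, 0.077]
tool_rot: [2.077, 1.727, 0.463]
contact_force: [-0.1, 0.7, -0.0]
opening: 0.0512
[0.5781 0.0273 0.0922] [-0.0513 -0.1667  2.163  -0.1125  0.6266  0.2061] [-0.387  -0.0501 -0.2248]
[325.0392 234.1524] [315.2917 245.482 ]
```

View pics/knob.png

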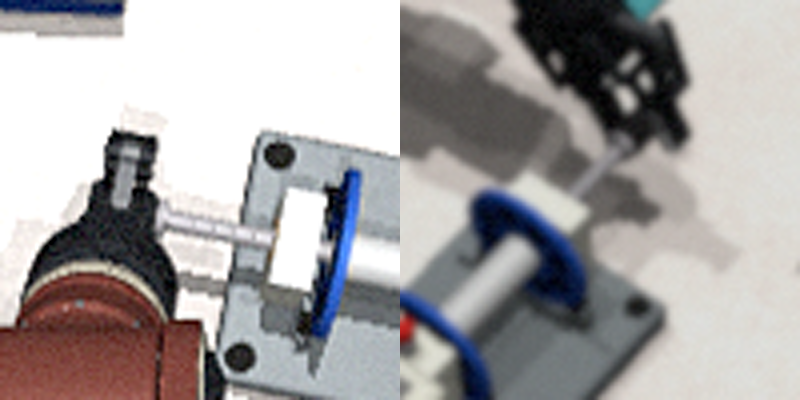

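```bash
cat > st.py <<'E'
from h import *
np.set_printoptions(precision=4,suppress=True)
o=ctrl.get_obs();R=cv2.Rodrigues(o["tool_rot"])[0];T=o["tool_pos"]
g=T+R@[0,0,-.0167]
print("t",o["t"],"g",g,"xaxis heading",np.degrees(np.arctan2(R[0,0],R[1,0])),"elev",np.degrees(np.arcsin(R[2,0])),"lean",np.degrees(np.arctan2(R[2,1],-R[2,2])),"F",o["contact_force"],"F_tool",R.T@o["contact_force"],"tq",o["wrist_torque"],"op",o["opening"])
h=np.radians(10.5);a=np.array([np.sin(h),np.cos(h),0]);s=(g-[.5600,-.0568,.09])@a
tgt=np.array([.5600,-.0568,.09])+s*a;print("along",s,"corr tool",R.T@(tgt-g),"q",o["q"])
E
python3 st.py
```

```text
t 15.3 g [0.5781 0.0273 0.0922] xaxis heading 10.517555745656106 elev 0.021926494845380617 lean 30.103908943570907 F [-0.387  -0.0501 -0.2248] F_tool [-0.12   -0.434   0.0082] tq [ 0.0345  0.28   -0.0333] op 0.05166846885489911
along 0.08599590616930322 corr tool [-0.     -0.0032  0.0007] q [-0.0513 -0.1667  2.163  -0.1125  0.6266  0.2061]
```

```bash
python3 -m jog '[0.6,0,-0.0031,0.0007,0,0,0, 0.6,0,0,0,0,0,0, 0,0,0,0,0,0,0, 0,0,0,0,0,0,0, 0,0,0,0,0,0,0, 0,0,0,0,0,0,0, 0,0,0,0,0,0,0]' 60; python3 st.py;  python3 -m jog '[0,-0.004,0,0,0,0,0, 0,-0.004,0,0,0,0,0, 0,-0.004,0,0,0,0,0, 0,-0.004,0,0,0,0,0, 0,-0.004,0,0,0,0,0,0,0,0,0,0,0,0]'; python3 st.py
```

```text
t: 16.18
tool_pos: [0.5826, 0.0265, 0.0744]
tool_rot: [2.075, 1.727, 0.465]
contact_force: [3.3, -0.8, 2.3]
opening: 0.022
t 16.175 g [0.5744 0.028  0.0889] xaxis heading 10.46842778862502 elev -0.0014076445122718606 lean 30.118715716812034 F [ 3.3317 -0.8288  2.3342] F_tool [-0.2098  4.1355 -0.2995] tq [-0.1399 -0.3656  0.1682] op 0.022018039731777187
along 0.08603249845017055 corr tool [-0.      0.0017 -0.0003] q [-0.0501 -0.1708  2.173  -0.1144  0.6206  0.2081]
t: 16.92
tool_pos: [0.5791, 0.0063, 0.0746]
tool_rot: [2.076, 1.726, 0.465]
contact_force: [4.8, -0.9, 3.1]
opening: 0.0219
t 16.925 g [0.5708 0.0079 0.0891] xaxis heading 10.520169917764168 elev -0.0008258142934245325 lean 30.148488435402633 F [ 4.7596 -0.9451  3.1203] F_tool [-0.0602  5.763  -0.2613] tq [-0.1604 -0.7004  0.1102] op 0.02191938237708574
along 0.06555898541653174 corr tool [ 0.      0.0015 -0.0002] q [-0.0962 -0.186   2.1859 -0.0757  0.6186  0.1373]
```

```bash
python3 -m jog '[0,0,0.0015,0,0,0,0, 0,0,0,0,0,0,0]'; python3 st.py;  python3 -m jog '[0,-0.002,0,0,0,0,0, 0,-0.002,0,0,0,0,0, 0,-0.002,0,0,0,0,0, 0,-0.002,0,0,0,0,0, 0,0,0,0,0,0,0]'; python3 st.py
```

```text
t: 17.18
tool_pos: [0.5794, 0.0063, 0.0742]
tool_rot: [2.077, 1.728, 0.462]
contact_force: [1.8, -2.0, 3.3]
opening: 0.0224
t 17.175 g [0.5712 0.0079 0.0887] xaxis heading 10.494143228469653 elev -0.041083694190255995 lean 29.983652067368507 F [ 1.7677 -1.9902  3.3112] F_tool [-1.6373  3.4737 -1.8173] tq [-0.3385 -0.3542 -0.0482] op 0.022424939668831315
along 0.06562931128595251 corr tool [-0.      0.0013 -0.0007] q [-0.096  -0.1833  2.1835 -0.0759  0.6212  0.1369]
t: 17.8
tool_pos: [0.578, -0.0014, 0.0743]
tool_rot: [2.077, 1.727, 0.463]
contact_force: [4.5, 1.5, 3.1]
opening: 0.0223
t 17.8 g [0.5698 0.0001 0.0888] xaxis heading 10.50871015305061 elev -0.003837043845151215 lean 30.010465889530074 F [4.5026 1.4721 3.1033] F_tool [ 2.2684  5.1533 -0.6074] tq [ 0.0534 -0.524   0.1155] op 0.02232680660921709
along 0.057737623060243576 corr tool [ 0.      0.0012 -0.0007] q [-0.1143 -0.1889  2.1881 -0.0595  0.6204  0.1082]
```

```bash
python3 -m jog '[0,0,0.0015,-0.0009,0,0,0, 0,0,0,0,0,0,0]'; python3 st.py;  python3 -m jog '[0,-0.0015,0,0,0,0,0, 0,-0.0015,0,0,0,0,0, 0,-0.0015,0,0,0,0,0, 0,-0.0015,0,0,0,0,0, 0,0,0,0,0,0,0]'; python3 st.py
```

```text
t: 18.05
tool_pos: [0.5779, -0.0015, 0.0747]
tool_rot: [2.079, 1.729, 0.46]
contact_force: [1.5, -0.4, 1.0]
opening: 0.0224
t 18.05 g [0.5697 0.0001 0.0892] xaxis heading 10.511719733989088 elev -0.021702690544467478 lean 29.852246686745634 F [ 1.4586 -0.4049  0.9552] F_tool [-0.1323  1.7833 -0.0778] tq [-0.0191 -0.1471 -0.033 ] op 0.02239459323351243
along 0.0576813700492185 corr tool [-0.      0.0011 -0.0003] q [-0.1144 -0.1888  2.1866 -0.0594  0.6246  0.1079]
t: 18.68
tool_pos: [0.577, -0.0073, 0.0751]
tool_rot: [2.078, 1.728, 0.461]
contact_force: [1.0, 1.8, -1.7]
opening: 0.0222
t 18.675 g [ 0.5689 -0.0057  0.0895] xaxis heading 10.510971552588437 elev 0.0012823116277179405 lean 29.898242612371973 F [ 1.0115  1.7628 -1.7498] F_tool [ 1.9177 -0.2889  1.8524] tq [ 0.3426  0.2067 -0.0151] op 0.02216525740668978
along 0.051810212992332724 corr tool [ 0.      0.0007 -0.0001] q [-0.1281 -0.1929  2.1896 -0.0472  0.6243  0.0863]
```

```bash
python3 -m jog '[0,-0.002,0,0,0,0,0, 0,-0.002,0,0,0,0,0, 0,-0.002,0,0,0,0,0, 0,-0.001,0,0,0,0,0, 0,0,0,0,0,0,0]'; python3 st.py; python3 -m jog '[0,-0.002,0,0,0,0,0, 0,-0.002,0,0,0,0,0, 0,-0.002,0,0,0,0,0, 0,-0.001,0,0,0,0,0, 0,0,0,0,0,0,0]'; python3 st.py
```

```text
t: 19.3
tool_pos: [0.5762, -0.0141, 0.0755]
tool_rot: [2.078, 1.727, 0.463]
contact_force: [3.5, 4.1, -3.8]
opening: 0.0224
t 19.3 g [ 0.568  -0.0125  0.09  ] xaxis heading 10.526013633972006 elev 0.043971746701048475 lean 29.968560446132987 F [ 3.5244  4.0514 -3.7549] F_tool [4.6242 0.4832 4.6172] tq [ 0.8163 -0.0359 -0.1028] op 0.02241641698737608
along 0.04497868891796386 corr tool [0.     0.0002 0.    ] q [-0.1441 -0.1971  2.1926 -0.0327  0.6236  0.0612]
t: 19.92
tool_pos: [0.5751, -0.021, 0.0755]
tool_rot: [2.078, 1.727, 0.464]
contact_force: [4.8, 4.4, -3.1]
opening: 0.0225
t 19.925 g [ 0.5669 -0.0195  0.09  ] xaxis heading 10.543621314097402 elev 0.05797645018625473 lean 29.98292175981273 F [ 4.8336  4.4476 -3.0553] F_tool [5.2539 1.8816 4.6191] tq [ 0.8373 -0.0914 -0.1323] op 0.022486909945307092
along 0.03797200563686732 corr tool [0.     0.0001 0.    ] q [-0.1604 -0.2009  2.1958 -0.0187  0.6236  0.0362]
```

```bash
python3 -m jog '[0,-0.002,0,0,0,0,0, 0,-0.002,0,0,0,0,0, 0,-0.001,0,0,0,0,0, 0,0,0,0,0,0,0]'; python3 st.py; python3 -m jog '[0,-0.001,0,0,0,0,0, 0,-0.001,0,0,0,0,0, 0,-0.001,0,0,0,0,0, 0,0,0,0,0,0,0]'; python3 st.py
```

```text
t: 20.42
tool_pos: [0.5742, -0.0258, 0.0755]
tool_rot: [2.078, 1.727, 0.464]
contact_force: [4.6, 4.6, -4.7]
opening: 0.0223
t 20.425 g [ 0.566  -0.0243  0.09  ] xaxis heading 10.542920060101387 elev 0.06988940930753029 lean 29.993173708223036 F [ 4.5701  4.5526 -4.6959] F_tool [5.3062 0.8191 5.9023] tq [ 0.9227 -0.1503 -0.1759] op 0.022329316487355665
along 0.03307694825307323 corr tool [-0.  0.  0.] q [-0.1719 -0.2035  2.198  -0.0086  0.6237  0.0181]
t: 20.92
tool_pos: [0.5739, -0.0277, 0.0756]
tool_rot: [2.079, 1.727, 0.467]
contact_force: [7.9, 9.8, -5.4]
opening: 0.0223
t 20.925 g [ 0.5657 -0.0262  0.0901] xaxis heading 10.524813139810979 elev 0.1907499085629673 lean 30.01180142374369 F [ 7.8526  9.8292 -5.4146] F_tool [11.0801  2.4039  7.6842] tq [ 1.5829 -0.2832  0.2763] op 0.02234564636056266
along 0.03112888174841713 corr tool [-0.     -0.      0.0001] q [-0.1776 -0.2049  2.1991 -0.0003  0.6236  0.0072]
```

```bash
python3 -m jog '[0,-0.0005,-0.0015,-0.0001,5,0,0, 0,-0.0005,-0.0015,-0.0001,5,0,0, 0,0,-0.0015,-0.0001,5,0,0, 0,0,-0.0015,-0.0001,5,0,0, 0,0,-0.0015,-0.0001,5,0,0, 0,0,0,0,0,0,0]'; python3 st.py; python3 -m jog '[0,0,-0.0012,0,4,0,0, 0,0,-0.0012,0,4,0,0,  0,0,0,0,0,0,0]'; python3 st.py
```

```text
t: 21.68
tool_pos: [0.5672, -0.0294, 0.0736]
tool_rot: [2.361, 1.966, 0.084]
contact_force: [1.9, 1.0, -2.0]
opening: 0.0224
t 21.675 g [ 0.5657 -0.0291  0.0902] xaxis heading 10.43638912120322 elev -0.08381491913549931 lean 5.012837161786206 F [ 1.8575  0.9724 -1.9906] F_tool [1.2957 1.4706 2.1253] tq [-0.0302 -0.1167  0.1721] op 0.022370190092962722
along 0.028302798517753865 corr tool [ 0.     -0.0006  0.0002] q [-0.182   0.0144  1.9311 -0.0016  1.1085  0.0007]
t: 22.05
tool_pos: [0.5645, -0.0291, 0.0735]
tool_rot: [-2.385, -1.985, 0.052]
contact_force: [0.9, -0.6, -1.4]
opening: 0.0221
t 22.05 g [ 0.5654 -0.0292  0.0902] xaxis heading 10.447748169134147 elev -0.09220524166247837 lean -2.902397096237478 F [ 0.8622 -0.6351 -1.407 ] F_tool [-0.4659  1.0332  1.3572] tq [-0.273  -0.284   0.3207] op 0.022116811150663374
along 0.02812079210832643 corr tool [ 0.     -0.0002  0.0002] q [-0.1823  0.0953  1.8455 -0.0017  1.2514  0.0007]
```

```bash
python3 -m jog '[0,-0.001,0,0,0,0,0, 0,-0.001,0,0,0,0,0, 0,-0.001,0,0,0,0,0, 0,0,0,0,0,0,0]'; python3 st.py; python3 -m jog '[0,-0.001,0,0,0,0,0, 0,-0.001,0,0,0,0,0,  0,0,0,0,0,0,0]'; python3 st.py
```

```text
t: 22.55
tool_pos: [0.564, -0.0309, 0.0736]
tool_rot: [-2.385, -1.985, 0.048]
contact_force: [6.6, 0.4, -4.4]
opening: 0.022
t 22.55 g [ 0.5648 -0.031   0.0903] xaxis heading 10.471016490459691 elev 0.036272440590257665 lean -2.8040057078209757 F [ 6.5837  0.4134 -4.4013] F_tool [1.6003 6.6066 4.0841] tq [ 0.0616 -0.9539  0.2175] op 0.022046010054205666
along 0.02622640020454147 corr tool [-0.     -0.      0.0003] q [-0.1866  0.093   1.8478  0.0005  1.2498 -0.004 ]
t: 22.92
tool_pos: [0.5638, -0.0321, 0.0736]
tool_rot: [-2.385, -1.984, 0.046]
contact_force: [5.8, 3.2, -4.8]
opening: 0.0221
t 22.925 g [ 0.5646 -0.0323  0.0903] xaxis heading 10.47728933799466 elev 0.11822289096892302 lean -2.7956471846838533 F [ 5.8085  3.1576 -4.8158] F_tool [4.1513 5.3666 4.5681] tq [ 0.4047 -1.034   0.2281] op 0.022136315121142176
along 0.024895325217061306 corr tool [-0.     -0.      0.0003] q [-0.1896  0.0924  1.8484  0.0018  1.2496 -0.0074]
```

```bash
python3 -m jog '[0,-0.001,0,0,0,0,0, 0,0,0,0,0,0,0]'; python3 st.py; python3 -m jog '[0,-0.001,0,0,0,0,0,  0,0,0,0,0,0,0]'; python3 st.py;  python3 -m jog '[0,-0.001,0,0,0,0,0,  0,0,0,0,0,0,0]'; python3 st.py
```

```text
t: 23.18
tool_pos: [0.5638, -0.0322, 0.0736]
tool_rot: [-2.384, -1.984, 0.043]
contact_force: [7.5, 6.4, -5.1]
opening: 0.0219
t 23.175 g [ 0.5646 -0.0324  0.0903] xaxis heading 10.483529335973122 elev 0.23580757095902014 lean -2.7888064921338986 F [ 7.4682  6.3867 -5.0714] F_tool [7.618  6.4224 4.796 ] tq [ 0.9104 -1.1476  0.2024] op 0.021865426051367282
along 0.02485240213302647 corr tool [-0.     -0.      0.0003] q [-0.1906  0.0922  1.8487  0.0039  1.2495 -0.0091]
t: 23.42
tool_pos: [0.5638, -0.0322, 0.0737]
tool_rot: [-2.383, -1.983, 0.041]
contact_force: [7.0, 9.5, -5.7]
opening: 0.0221
t 23.425 g [ 0.5646 -0.0324  0.0903] xaxis heading 10.486044673816805 elev 0.34785623180981967 lean -2.779499049704857 F [ 7.0295  9.5407 -5.6722] F_tool [10.6261  5.4479  5.4791] tq [ 1.3524 -1.2376  0.1461] op 0.022068295276545996
along 0.024783334748135596 corr tool [-0.     -0.      0.0003] q [-0.1916  0.0919  1.8489  0.006   1.2494 -0.0108]
t: 23.68
tool_pos: [0.5638, -0.0322, 0.0736]
tool_rot: [-2.382, -1.982, 0.038]
contact_force: [8.2, 12.7, -4.7]
opening: 0.0221
t 23.675 g [ 0.5645 -0.0325  0.0903] xaxis heading 10.486027060851612 elev 0.4618404323018075 lean -2.7732681612988004 F [ 8.1503 12.6658 -4.7282] F_tool [13.899   5.9366  4.5585] tq [ 1.8444 -1.4113  0.0985] op 0.022067967964503193
along 0.02474680982206481 corr tool [-0.     -0.      0.0003] q [-0.1926  0.0917  1.8492  0.008   1.2492 -0.0125]
```

```bash
python3 -m jog '[0,0.0035,0,0,0,0,0, 0,0,0,0,0,0,0]'; python3 st.py; python3 -m jog '[0.6,0,0,0,0,0,0, 0.6,0,0,0,0,0,0, 0.6,0,0,0,0,0,0, 0.6,0,0,0,0,0,0, 0.6,0,0,-0.04,0,0,0, 0.6,0,0,-0.05,0,0,0, 0.6,0,0,-0.05,0,0,0, 0.6,0.04,0,0,0,0,0, 0.6,0.05,0,0,0,0,0, 0.6,0.05,0,0,0,0,0]'
python3 -m jog '[0.6,0.05,0,0,0,0,0, 0.6,0.05,0,0,0,0,0, 0.6,0.05,0,0,0,0,0, 0.6,0,0,0,0,0,0]'
python3 - <<'E'
from h import *
P=ctrl.get_image("top");S=ctrl.get_image("scene");nm=np.array([.56,-.0568,.09]);h=np.radians(10.5);a=np.array([np.sin(h),np.cos(h),0])
print(ctrl.get_obs()["tool_pos"],proj(P,[nm,nm+.006*a,nm+.042*a]),ctrl.boxes_of("plunger",P)[:1])
f=lambda I,p,w,h,k:cv2.resize(np.clip(I["image"][int(p[1])-h:int(p[1])+h,int(p[0])-w:int(p[0])+w]*1.6,0,255).astype(np.uint8),None,fx=k,fy=k,interpolation=cv2.INTER_CUBIC)
p=proj(P,nm-.06*a)[0];s=proj(S,nm-.06*a)[0];print(p,s)
cv2.imwrite("pics/fin.png",np.hstack([f(P,p,57,40,7)[:,:],])); cv2.imwrite("pics/fin2.png",f(S,s,50,40,7))
E
```

```text
t: 23.92
tool_pos: [0.5638, -0.032, 0.0736]
tool_rot: [-2.385, -1.986, 0.048]
contact_force: [5.9, 1.2, -5.2]
opening: 0.0222
t 23.925 g [ 0.5646 -0.0322  0.0903] xaxis heading 10.442037981385917 elev 0.03916499204604822 lean -2.8006697989225167 F [ 5.8646  1.2328 -5.1884] F_tool [2.2717 5.791  4.9128] tq [ 0.1222 -0.9358  0.2409] op 0.02222389612001822
along 0.025059007636556628 corr tool [-0.     -0.      0.0003] q [-0.1887  0.0926  1.8482  0.0004  1.2497 -0.0066]
t: 25.18
tool_pos: [0.5962, 0.1049, 0.2137]
tool_rot: [-2.385, -1.982, 0.051]
contact_force: [-0.3, -0.5, 0.2]
opening: 0.051
t: 25.68
tool_pos: [0.6231, 0.2542, 0.213]
tool_rot: [-2.38, -1.988, 0.052]
contact_force: [0.2, -1.5, -0.5]
opening: 0.0513
[0.62311004 0.25125262 0.21301057] [[363.18903234 242.99887177]
 [360.5064381  242.46736492]
 [344.42456241 239.28101023]] [{'box': [433.2, 255.1, 6.5, 1.1], 'p': 0.52}]
[390.04631496 248.32008126] [279.70404779 282.06787149]
```

View pics/fin.png

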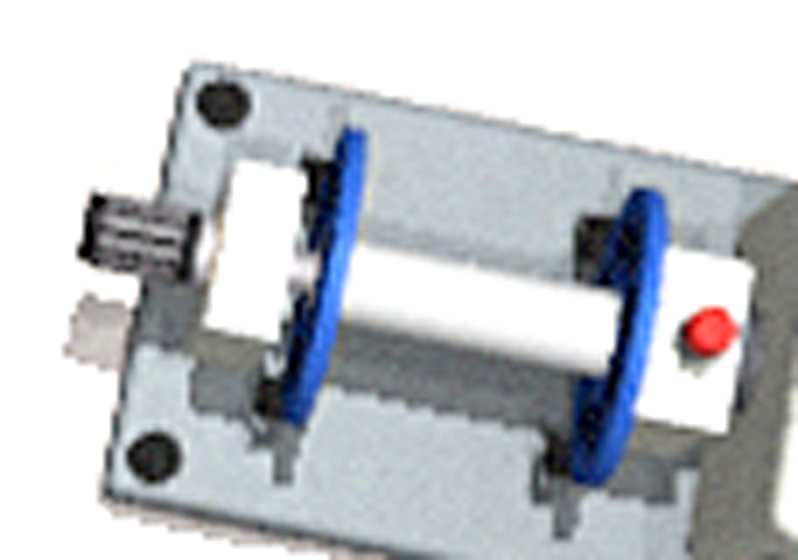

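View pics/fin2.png

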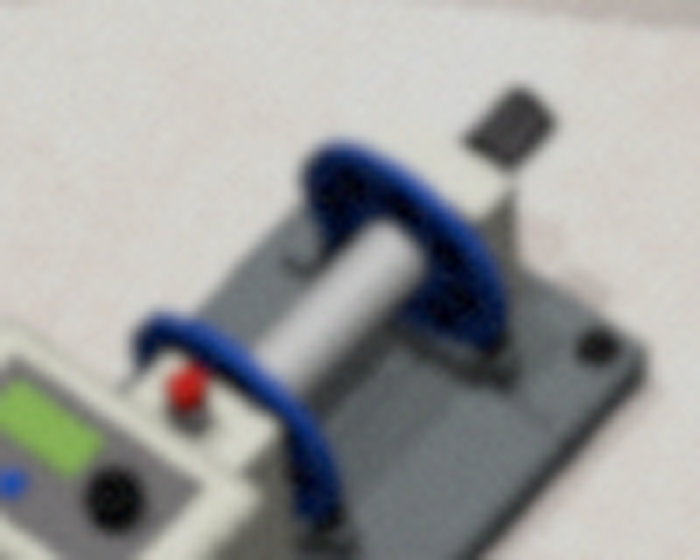

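```bash
python3 -c "
from h import *
print(ctrl.get_obs()['t'],ctrl.finish_job())"
```

```text
the job is handed in; nothing more can be done
25.825 None
```

The axle is in and, by my checks, fully home; I handed the job in at 25.8 s of the 72 s allowed. `finish_job` gives no verdict, so what follows is from forces and pictures only.

**What I did:**
- I lifted the grey axle out of the teal tray and threaded it through the near bearing and hub.
- I then re-gripped it by the knob and pushed it into the far bearing, past the plunger at about 5 N.
- The blade stopped on the drive. Turning anticlockwise under light pressure, it dropped in within the first 25° commanded (I went 8° further), and I pushed until it stopped.
- I let go and backed the gripper away.

**Last checks:**
- **Shoulder:** the hard stop came about 6.3 mm past the blade stop, against 6.5 mm expected. In the top picture the collar is against the near bearing, and the knob's end is within 0.3 px (under 1 mm) of where it should be.
- **Plunger:** its red knob shows in the same place as at the start, within 0.1 px, so I take it to be down. I have no direct reading of its height.
- **Drum:** it looks in place on the axle, but I did not measure its height.
- **Rack, bottle and tip box:** I did not check their positions again at the end. I never reached for them, and no contact showed in the force readings I printed.

**Disagreements:**
- The camera and the robot differed by about 1.6 mm sideways at the rotator. I corrected for that, and the axle entered the near bearing with little force.
- The grip on the 12 mm rod read about 9 mm open, but the axle was held firmly and level.

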